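Re-index a clamped mould base plate

ROBOT

A 6-joint arm with a two-finger parallel gripper is mounted at the origin on the work surface. World frame = base frame: x ahead of the robot, y to its left, z up, the work surface at z = 0. Lengths are in m, angles in rad, forces in N, time in s.
With the tool pointing down it reaches from about 0.3 to 0.825 m from the base axis. Payload 5.4 kg.
Tool frame: the origin (TCP) lies midway between the tips of the shut fingers; the grasp point (between the pads) lies 19 mm behind it; z points along the fingers, y is the line along which they close (so a half turn about z gives the same grasp; the last joint's range is limited). The gripper opens to 92 mm and grips with 3 to 60 N. Pads are 20 mm wide; open, the fingers measure 128 mm over their backs; the gripper's body (75 mm by 189 mm) begins 69 mm behind the grasp point.
Start: joints at [0.999, 0.158, 1.597, -0, 1.386, -0.21], TCP at [0.204, 0.538, 0.187] pointing down, gripper open.
Joint ranges: [-2.91, 2.91], [-0.94, 2.29], [0.18, 2.7], [-1.29, 4.43], [0.17, 2.64], [-3, 3]. Speed limits (rad/s): [2.57, 2.57, 3.14, 3.14, 3.14, 3.14].

INTERFACE

Orientations are given as a unit quaternion [w, x, y, z].
In Python, from rig import robot, vision gives the robot as it stands.
- The arm moves only by the tool send_rows, never from a script. Its arguments are lists of equal length, an entry for each row: "translation": the shift along the world's x, y, z in mm, a list of three; "rot": the turn, a rotation vector about the world's x, y, z in degrees, a list of three; "claw": the finger opening in mm, from 0 to 91.9. A call has exactly 10 rows; each row is the pose to reach, as a shift and turn from the pose commanded when the call began; what a row does not reach only later rows make up. A row lasts 1/8 s, in which the tool goes at most 62.5 mm and 10.7 degrees, less where a joint would pass 70% of its speed; a pose out of reach is approached as far as the arm can. A call with a gripper value outside its range is refused whole. The fingers move at their own pace and stop on an object; "force" is the grip in N (left out, the last holds). Time passes only in rows, so rows that repeat a pose let the fingers close, or fill a call up. It gives the time, the measured TCP pose, the force, the opening and the grip force at its end, in the units of the state.
- robot.get_obs(): the state, without advancing time (a new reading comes with each control period).
- vision.capture(name): name is "side" or "top" or "wrist"; returns a dict with "img" (400x640x3 uint8, red, green, blue), "z_map" (400x640 float32, m along the optical axis (not along the pixel's ray), 0 where there is no reading), "camera_matrix" (3x3 intrinsics, pixels), "T" (4x4, takes a point from camera to world coordinates). Camera axes: x right, y up, looking along -z (the intrinsics and any distortion apply to the point x, -y, -z); pixel columns grow to the right and rows downward; lengths in m; the calibration is good to about 2 mm. A picture is of the moment at which its call begins.
- robot.finish_job(): hands the job in; it is judged then, once.
The state is a dict: "time_s": time; "joint_pos": joint angles; "qd": joint speeds; "tau": joint torques, N m; "tool_pos": TCP position; "tcp_rot": TCP orientation; "ft_force": force on the tool from outside, world axes, zero at the start; "torque": the same for the moment, N m; "width": opening from 0.0 (shut) to 1.0 (fully open); "finger_force": force on a finger pad.
Only numpy, scipy, OpenCV 4.12 (cv2) and the standard library are available. Lean on these libraries where they do the work, as an engineer would, in place of code of your own. Each camera call takes 0.05 s, during which the arm holds its last target. There are 200 camera calls.

TASK

First move the reddish mortar prism off the front of the blue jig and lay it flat, without dropping it, in the free part of the white tray beside the two grey prisms. Then back the orange clamp handle off anticlockwise, about a quarter turn and never beyond half a turn, just enough to free the round plate, turn the plate by its studs until its white index line meets the red pointer at the front of the jig, and screw the clamp tight again to its stop. Leave all the other things where they are.

Things in the scene. Friction and masses are not known exactly. Their poses are not given: they have to be found in the camera images.
- jig: Blue fixed jig, base oiled and slippery. Origin at table height on the vertical axis shared by nest, round plate and clamp screw; pointer on its -x side (front). Base 280 x 190 x 12 mm, x = -150 to +130 mm. Black nylon nest ring: outer radius 86, inner 81.5, top at height 20 mm (1.5 mm play). Column at x = +93 to +123 mm; its arm (24 mm wide, heights 46 to 62 mm) reaches over the plate's centre.
- pointer (a point): Tip of the red pointer at the nest's front, 80 mm from the jig's axis in the jig's -x direction, at the height of the plate's top (24 mm). A red stripe continues it over the apron, under the reddish prism at first. x axis as the jig's.
- clamp (a joint): Angle of the orange handle (rad): 0 = tight at its stop, positive = backed off, anticlockwise from above; range 0 to 3.6; starts below 0.15. The screw lifts handle and foot 4 mm per rad and stays where left (turning takes 0.2 N m loose, 0.35 near the stop). A sprung foot, radius 16 mm, holds the plate's centre down with about 30 N at 0 and is clear of it beyond 0.8 rad.
- clamp_grip (a point): Centre of the orange handle bar, on the jig's vertical axis, 84 mm above the table at clamp = 0. The bar is 90 mm long, 16 mm wide, 24 mm high (72 to 96 mm above the table); its long axis is this point's y (at clamp = 0 turned 2.1 rad clockwise from the jig's y). 10 mm free below it down to the jig's arm.
- index (a point): White index line on the round dark steel plate: its point on the plate's rim, top face, 80 mm from the plate's centre in the plate's -x. Plate: loose, 160 mm diameter, 12 mm thick, lying in the nest at heights 12 to 24 mm, about 0.8 kg. It starts turned 0.6 to 1.1 rad anticlockwise (from above) from the pointer. Site axes are the plate's.
- stud_a (a point): One of two upright steel studs fixed on the plate, at its +y side, 68 mm from its centre; 16 mm diameter, heights 24 to 80 mm; this point is 52 mm above the table. It starts on the jig's front +y side. Pushing it in the jig's +x direction turns the plate clockwise; with the index at the pointer it stands straight out from the axis along the jig's +y.
- stud_b (a point): The other stud, opposite stud_a (plate's -y side), same size.
- prism_center (a point): Centre of the reddish mortar prism, 40 x 160 x 40 mm, 0.5 kg or so, long side along its y axis. It starts lying across the jig's front apron on the 12 mm base plate (centre at height 32 mm).
- tray: White open tray, fixed, left or right of the jig, 240 mm (its x) by 210 mm (its y), walls 5 mm thick and 30 mm high, inner floor at height 5 mm. Origin at table height, centre. Two grey prisms of the same size lie in its -x half, along its y, up to x = -12 mm. 
- tray_space (a point): Middle of the tray's free part on its inner floor (5 mm above the table), 55 mm from the tray's centre in its +x; the free part is 127 mm in x (-12 to +115 mm) by 200 mm in y. Axes as the tray's.
- prism_b: Grey prism in the tray, to be left alone. 40 x 160 x 40 mm; origin in the middle of its underside.
- prism_c: Second grey prism in the tray, to be left alone. Same size.
- mallet: Rubber mallet lying on the table behind the jig, to be left alone. 240 mm long.
- scraper: Spatula lying on the table, to be left alone. 260 mm long.
- oil: Yellow bottle 150 mm high, at the left of the table, to be left alone.
Mind the look-alikes: they are no part of the job. What is shaped like the part that bears prism_center but pink is not meant.

How it is judged:
By the outcome, as a careful person would: the job done as asked, in the order asked, and still so for the second after the job is handed in, with the robot touching nothing.
It also fails if it takes over 72 s, if anything falls off the work surface, if the arm or the gripper's body presses on something with over 40 N, if the wrist force passes 120 N, or if a joint passes its speed limit or range.

## Working session

There is one attempt and no reset: what is moved stays moved. The work goes in short steps, Python scripts to look and compute and a tool call to move; the robot and the scene stay as the last step left them, time stands still between calls to the robot, and variables do not carry over. Pictures are saved under pics/ and viewed, at most 10 in all, crops included, and the job is handed in when it is done.

Besides the shell and the picture viewer there is one more tool, called as name(argument=value, ...) on one line, values as JSON. send_rows: Moves the arm, as the interface text tells. Its arguments: {"type":"object","properties":{"translation":{"type":"array","items":{"type":"array","items":{"type":"number"}}},"rot":{"type":"array","items":{"type":"array","items":{"type":"number"}}},"claw":{"type":"array","items":{"type":"number"}},"force":{"type":"number"}},"required":["translation","rot","claw"]}

```bash
mkdir -p pics
cat > h.py <<'E'
import numpy as np, cv2
from rig import robot, vision
def cap(n,save=None):
    c=vision.capture(n)
    if save: cv2.imwrite('pics/'+save,c['img'][:,:,::-1])
    return c
def world(c):
    K=c['camera_matrix'];z=c['z_map'];h,w=z.shape
    u,v=np.meshgrid(np.arange(w),np.arange(h))
    x=(u-K[0,2])/K[0,0]*z;y=(v-K[1,2])/K[1,1]*z
    P=np.stack([x,-y,-z,np.ones_like(z)],-1)@c['T'].T
    P=P[...,:3];P[z==0]=np.nan
    return P
E
python3 - <<'E'
from h import *
for n in ('top','side'):
    c=cap(n,n+'1.png');P=world(c);np.savez(n+'1.npz',P=P,img=c['img'],K=c['camera_matrix'],T=c['T'])
    print(n,c['camera_matrix'],c['T'].round(3), c.keys())
print(robot.get_obs())
E
```

```text
top [[373.7039217    0.         319.85268803]
 [  0.         373.7039217  198.53396845]
 [  0.           0.           1.        ]] [[ 0.013  0.987 -0.159  0.34 ]
 [-1.     0.009 -0.024  0.096]
 [-0.022  0.159  0.987  1.041]
 [ 0.     0.     0.     1.   ]] dict_keys(['img', 'z_map', 'camera_matrix', 'T'])
side [[462.11696851   0.         313.79028201]
 [  0.         462.11696851 206.07547277]
 [  0.           0.           1.        ]] [[ 0.977  0.128 -0.168  0.256]
 [-0.212  0.61  -0.764 -0.93 ]
 [ 0.004  0.782  0.623  0.92 ]
 [ 0.     0.     0.     1.   ]] dict_keys(['img', 'z_map', 'camera_matrix', 'T'])
{'time_s': 0.1, 'joint_pos': array([ 9.98924080e-01,  1.58994584e-01,  1.59809364e+00, -6.92900478e-06,
        1.38618637e+00, -2.10098027e-01]), 'qd': array([ 4.77101101e-04, -6.59662870e-04, -2.81743843e-03, -8.50937935e-05,
        4.68775287e-04,  5.54916464e-04]), 'tau': array([-5.87790782e-04, -3.86506212e+01, -3.22958922e+01,  7.03156530e-02,
        3.39962658e-02, -4.65329356e-05]), 'tool_pos': array([0.20319878, 0.53725301, 0.18601895]), 'tcp_rot': array([-3.17345247e-04,  1.79901588e-01,  9.83684254e-01, -7.78803633e-04]), 'ft_force': array([-0.29210255,  0.50587361,  0.30954885]), 'torque': array([ 0.02987144, -0.01832724,  0.0414512 ]), 'finger_force': 0.0, 'width': 0.9944798237628696}
```

View pics/top1.png

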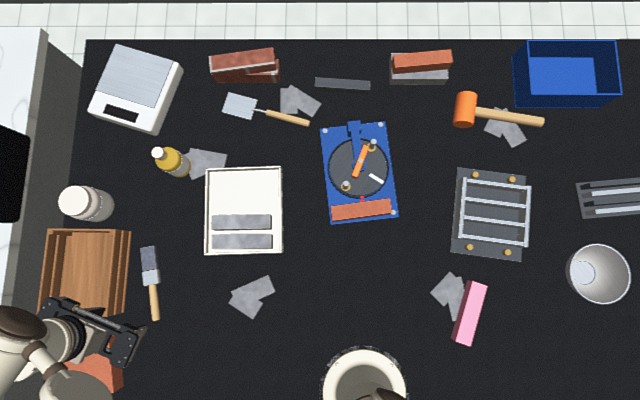

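View pics/side1.png

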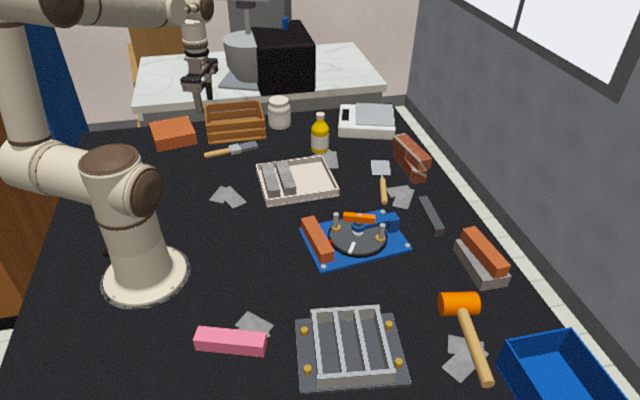

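Top picture: the reddish prism is at (361,210) on the blue jig's front. Look-alikes are the pink prism (470,313), brick stacks (243,65) and (421,60), and a red block (95,375). The choice by description is (361,210). The tray is at (244,210) with its free part towards the top, the index at (376,177), the pointer at (362,199), and the studs at (346,185) and (373,146).

Run:
```python
from h import *
d=np.load('top1.npz');P=d['P'];im=d['img'].astype(int)
cv2.imwrite('pics/crop1.png',cv2.resize(d['img'][100:270,190:410,::-1],None,fx=3.5,fy=3.4,interpolation=cv2.INTER_CUBIC))
R,G,B=im[...,0],im[...,1],im[...,2]
v,u=np.mgrid[:400,:640]
def rect(name,m):
    m=m&np.isfinite(P[...,2])
    m=cv2.morphologyEx(m.astype('uint8'),cv2.MORPH_OPEN,np.ones((2,2)))>0
    q=P[m]; r=cv2.minAreaRect((q[:,:2]*1000).astype('float32'))
    print(name,m.sum(),r,'z',np.percentile(q[:,2],[5,50,95]).round(3))
box=lambda a,b,c,e:(u>=a)&(u<=b)&(v>=c)&(v<=e)
rect('prism',box(320,405,192,226)&(R>G*1.4)&(R>110)&(P[...,2]>.047))
rect('blue',box(310,410,110,235)&(B>R*1.5)&(B>90)&(P[...,2]<.022))
rect('handle',box(340,380,135,190)&(R>180)&(G>70)&(G<150)&(B<90))
rect('tray',box(195,292,155,265)&(P[...,2]>.015)&(P[...,2]<.036)&(R>150))
rect('grey',box(205,290,205,255)&(P[...,2]>.036))
rect('index',box(365,390,165,190)&(R>200)&(G>200)&(B>190))
rect('plate',box(325,392,135,200)&(P[...,2]>.02)&(P[...,2]<.029)&(R<90)&(B<100))
rect('pointer',box(355,370,190,206)&(R>150)&(G<70))
for n,b in (('sa',box(338,356,172,194)),('sb',box(366,385,135,155))):
    rect(n,b&(P[...,2]>.07)&(P[...,2]<.085)&~((R>180)&(G>70)&(B<70)))
```

```text
prism 871 ((472.1961975097656, 3.5432205200195312), (25.183443069458008, 164.816650390625), 13.042984962463379) z [nan nan nan]
blue 2439 ((581.6420288085938, 5.500518798828125), (282.175048828125, 188.1904754638672), 8.810017585754395) z [nan nan nan]Traceback (most recent call last):
  File "<stdin>", line 14, in <module>
  File "<stdin>", line 10, in rect
    return _quantile_unchecked(
        a, q, axis, out, overwrite_input, method, keepdims, weights)
    return _ureduce(a,
                    func=_quantile_ureduce_func,
    ...<5 lines>...
                    overwrite_input=overwrite_input,
                    method=method)
    r = func(a, **kwargs)
    result = _quantile(arr,
                       quantiles=q,
    ...<2 lines>...
                       out=out,
                       weights=wgt)
    slices_having_nans = np.isnan(arr[-1, ...])
                                  ~~~^^^^^^^^^
IndexError: index -1 is out of bounds for axis 0 with size 0
```

View pics/crop1.png

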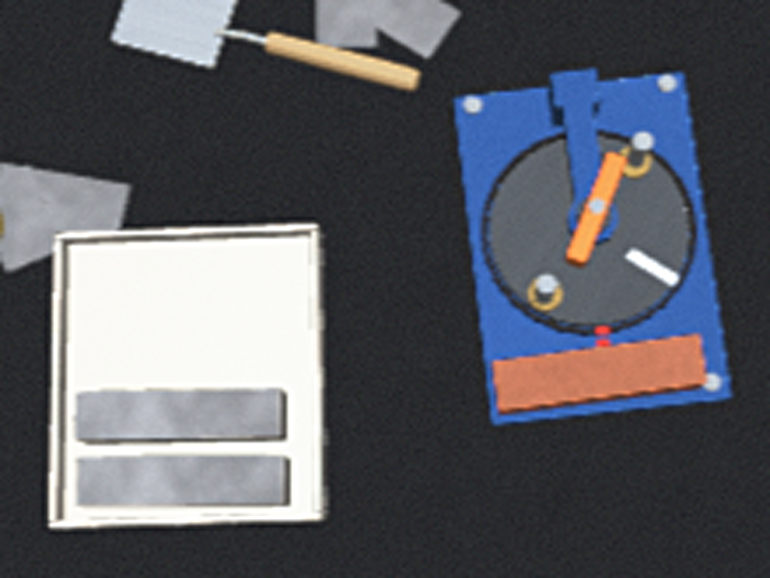

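The crop shows the reddish prism across the jig's front, at full-image pixel (361,210), with the red stripe running under it, so the choice is confirmed. Depth has dropouts, so I'll intersect the pixel rays with the known heights.

```bash
cat >> h.py <<'E'
def planexy(K,T,u,v,h):
    r=np.stack([(np.asarray(u)-K[0,2])/K[0,0],-(np.asarray(v)-K[1,2])/K[1,1],-np.ones(np.shape(u))],-1)@T[:3,:3].T
    s=(h-T[2,3])/r[...,2]
    return (T[:3,3]+r*s[...,None])[...,:2]*1000
def rect(name,img,K,T,m,h,box):
    a,b,c,e=box;mm=np.zeros(m.shape,'uint8');mm[c:e+1,a:b+1]=m[c:e+1,a:b+1]
    n,l,s,_=cv2.connectedComponentsWithStats(mm)
    if n<2: print(name,'none');return
    k=1+s[1:,4].argmax();v,u=np.nonzero(l==k)
    q=planexy(K,T,u,v,h).astype('float32');r=cv2.minAreaRect(q)
    print(name,len(u),'mean',q.mean(0).round(1),'rect',np.round(r[0],1),np.round(r[1],1),round(r[2],1))
    return q
E
python3 - <<'E'
from h import *
d=np.load('top1.npz');P=d['P'];im=d['img'].astype(int);K,T=d['K'],d['T']
R,G,B=im[...,0],im[...,1],im[...,2]
f=lambda n,m,h,b:rect(n,im,K,T,m,h,b)
f('prism',(R>G*1.4)&(R>110),.052,(325,400,199,226))
f('blue',(B>R*1.5)&(B>90),.012,(310,410,126,235))
f('handle',(R>180)&(G>70)&(G<170)&(B<90),.096,(340,380,135,190))
f('tray',(R>130),.030,(195,292,155,265))
f('grey',(R<190)&(R>100)&(abs(R-B)<40),.045,(205,290,208,235))
f('index',(R>180)&(G>180)&(B>170),.024,(365,390,165,190))
f('pointer',(R>150)&(G<80),.024,(355,370,190,200))
f('sa',(R>130)&(abs(R-B)<40),.08,(338,356,172,194))
f('sb',(R>130)&(abs(R-B)<40),.08,(366,385,135,150))
for p in ((360,210),(345,212),(380,207),(244,222),(244,242),(244,190),(362,160),(340,170),(340,135)):print(p,P[p[1],p[0]].round(3))
E
```

```text
prism 895 mean [471.9  10.7] rect [474.9  10.9] [ 47.  159.5] 7.9
blue 2791 mean [601.4  17.1] rect [584.   13.8] [279.9 191.6] 7.0
handle 34 mean [620.8   2.9] rect [618.2   5.2] [14.8 35.9] 72.0
tray 6880 mean [477.6 337.6] rect [489.8 346.4] [278.4 241.8] 2.5
grey 877 mean [434.6 330.7] rect [434.2 329.7] [ 41.6 159.7] 1.7
index 54 mean [562.3 -35.6] rect [562.6 -35.3] [42.8  9.4] 55.8
pointer 9 mean [510.2   5.8] rect [509.3   5.7] [5.6 8.3] 0.5
sa 30 mean [536.8  51.8] rect [536.7  52.3] [10.7 18.3] 0.5
sb 23 mean [650.9 -20.6] rect [651.4 -20.6] [10.6 11.2] 89.5
(360, 210) [0.469 0.013 0.055]
(345, 212) [0.463 0.052 0.055]
(380, 207) [ 0.478 -0.041  0.054]
(244, 222) [0.435 0.324 0.041]
(244, 242) [0.381 0.32  0.046]
(244, 190) [0.529 0.336 0.005]
(362, 160) [0.594 0.011 0.1  ]
(340, 170) [0.585 0.065 0.023]
(340, 135) [0.69  0.065 0.015]
```

send_rows(translation=[[27, -53, 0], [55, -106, 0], [82, -158, 0], [110, -211, 0], [137, -264, 0], [164, -316, 0], [192, -369, 0], [220, -422, 0], [247, -475, 0], [274, -527, 0]], rot=[[0, 0, -6.2], [0, 0, -12.4], [0, 0, -18.5], [0, 0, -24.6], [0, 0, -30.8], [0, 0, -37], [0, 0, -43], [0, 0, -49.5], [0, 0, -55.6], [0, 0, -61.7]], claw=[90, 85, 80, 75, 70, 65, 60, 55, 52, 50], force=30)

```text
time_s: 1.35
tool_pos: [0.4779, 0.0088, 0.1867]
tcp_rot: [-0.0, 0.66, 0.751, 0.0]
ft_force: [1.4, -0.3, 0.8]
width: 0.541
finger_force: 0.0
```

Run:
```python
from h import *
o=robot.get_obs();print(o['time_s'],o['tool_pos'],o['tcp_rot'],o['width'],o['joint_pos'])
c=cap('wrist','w1.png');print(c['camera_matrix'],c['T'].round(3))
np.savez('w1.npz',img=c['img'],K=c['camera_matrix'],T=c['T'],z=c['z_map'])
d=np.load('top1.npz');K,T=d['K'],d['T']
u=190+np.array([54,320,326,50])/3.5;v=100+np.array([232,225,520,527])/3.4
q=planexy(K,T,u,v,.03);print(q.round(0),q.mean(0))
```

```text
1.35 [0.47791    0.00884845 0.18665632] [-1.48733747e-04  6.60396381e-01  7.50917168e-01  6.14390219e-05] 0.5407817690603098 [-2.35223437e-01 -9.82232006e-02  1.86003851e+00  2.52197323e-04
  1.37998295e+00 -3.63374595e-01]
[[311.31394987   0.         319.35053209]
 [  0.         311.31394987 197.8889109 ]
 [  0.           0.           1.        ]] [[ 0.992 -0.123 -0.036  0.468]
 [ 0.128  0.953  0.275  0.088]
 [ 0.    -0.277  0.961  0.385]
 [ 0.     0.     0.     1.   ]]
[[586. 441.]
 [593. 228.]
 [354. 217.]
 [346. 429.]] [469.76634045 328.94634078]
```

View pics/w1.png

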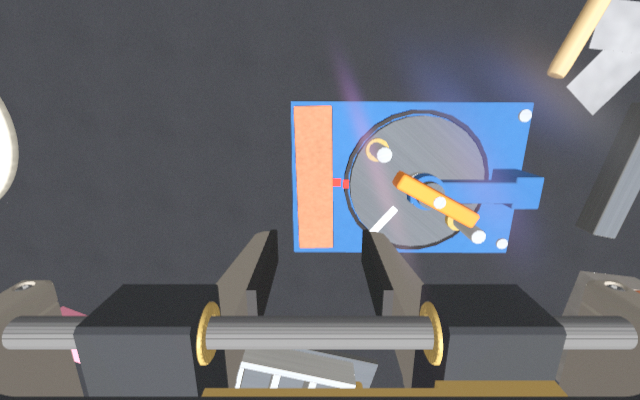

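The wrist view shows the prism at (315,177), the pointer at (341,183), the index line at (384,220), stud tops at (384,155) and (478,237), and the handle at (437,200).

Run:
```python
from h import *
d=np.load('w1.npz');im=d['img'].astype(int);K,T=d['K'],d['T']
R,G,B=im[...,0],im[...,1],im[...,2]
f=lambda n,m,h,b:rect(n,im,K,T,m,h,b)
f('prism',(R>G*1.4)&(R>150),.052,(285,331,95,255))
f('blue',(B>R*1.5)&(B>90),.012,(280,535,95,255))
q=f('handle',(R>180)&(G>60)&(G<190)&(B<90),.096,(385,485,165,232))
f('index',(R>180)&(G>180)&(B>170),.024,(368,400,205,236))
f('pointer',(R>180)&(G<80),.024,(334,352,175,192))
f('sa',(R>150)&(abs(R-B)<40),.08,(374,395,144,166))
f('sb',(R>150)&(abs(R-B)<40),.08,(470,490,228,246))
print(planexy(K,T,np.array([296,331,299,333]),np.array([106,106,248,248]),.052))
```

```text
prism 4 mean [466.8  90.1] rect [466.8  90.1] [3.1 0. ] 7.4
blue 14373 mean [617.9  33.6] rect [596.8  17.3] [306.7 191.9] 7.1
handle 123 mean [570.   31.3] rect [577.7  24.7] [14.3 62.1] 71.3
index 285 mean [563.9 -31.9] rect [563.  -32.9] [42.9 11. ] 56.0
pointer none
sa 475 mean [537.3  52.3] rect [537.1  52.4] [20.8 22.7] 10.2
sb 169 mean [650.7 -19. ] rect [651.1 -18.8] [15.9 15.2] 82.6
[[443.89659271  87.15315093]
 [479.53394668  91.76265489]
 [464.50370029 -70.60488817]
 [503.89482882 -65.51610401]]
```

send_rows(translation=[[-4, 2, -30], [-4, 2, -70], [-4, 2, -110], [-4, 2, -135], [-4, 2, -150], [-4, 2, -157], [-4, 2, -157], [-4, 2, -157], [-4, 2, -157], [-4, 2, -157]], rot=[[0, 0, 0], [0, 0, 0], [0, 0, 0], [0, 0, 0], [0, 0, 0], [0, 0, 0], [0, 0, 0], [0, 0, 0], [0, 0, 0], [0, 0, 0]], claw=[50, 50, 50, 50, 50, 50, 50, 30, 30, 30], force=30)

```text
time_s: 2.65
tool_pos: [0.4739, 0.0127, 0.0304]
tcp_rot: [0.0, 0.659, 0.752, 0.0]
ft_force: [-0.2, 0.4, -0.2]
width: 0.33
finger_force: 0.0
```

Run:
```python
from h import *
c=cap('wrist');a=c['img'];s=cap('side')['img'][180:290,270:430]
o=robot.get_obs();print(o['width'],o['finger_force'])
b=np.zeros((400,640+200,3),'uint8')
s=cv2.resize(s,(400,275))
w=cv2.resize(a,(400,250))
cv2.imwrite('pics/c2.png',np.hstack([np.vstack([w,np.zeros((25,400,3),'uint8')]),s])[:,:,::-1])
```

```text
0.32346571714354083 0.0
```

View pics/c2.png

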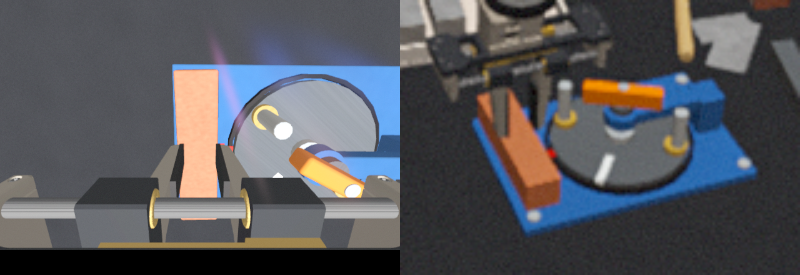

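send_rows(translation=[[0, 0, 0], [0, 0, 0], [0, 0, 0], [0, 0, 0], [0, 0, 0], [0, 0, 0], [0, 0, 0], [0, 0, 0], [0, 0, 0], [0, 0, 0]], rot=[[0, 0, 0], [0, 0, 0], [0, 0, 0], [0, 0, 0], [0, 0, 0], [0, 0, 0], [0, 0, 0], [0, 0, 0], [0, 0, 0], [0, 0, 0]], claw=[25, 25, 25, 25, 25, 25, 25, 25, 25, 25], force=30)

```text
time_s: 4.0
tool_pos: [0.4735, 0.0127, 0.0299]
tcp_rot: [0.0, 0.659, 0.752, -0.0]
ft_force: [-0.3, 0.1, 0.3]
width: 0.274
finger_force: 0.0
```

Run:
```python
from h import *
c=cap('wrist','w3.png');P=world(c)
for v in (150,200,240,260,280):
  print(v,[(u,*(P[v,u]*1000).round(0)) for u in range(250,420,12)])
o=robot.get_obs();print(o['width'],o['finger_force'],o['ft_force'])
```

```text
150 [(250, np.float64(417.0), np.float64(56.0), np.float64(-0.0)), (262, np.float64(426.0), np.float64(57.0), np.float64(0.0)), (274, np.float64(434.0), np.float64(59.0), np.float64(2.0)), (286, np.float64(448.0), np.float64(67.0), np.float64(52.0)), (298, np.float64(454.0), np.float64(68.0), np.float64(53.0)), (310, np.float64(461.0), np.float64(69.0), np.float64(53.0)), (322, np.float64(468.0), np.float64(70.0), np.float64(52.0)), (334, np.float64(474.0), np.float64(71.0), np.float64(53.0)), (346, np.float64(481.0), np.float64(72.0), np.float64(53.0)), (358, np.float64(493.0), np.float64(68.0), np.float64(13.0)), (370, np.float64(501.0), np.float64(69.0), np.float64(14.0)), (382, np.float64(510.0), np.float64(70.0), np.float64(12.0)), (394, np.float64(518.0), np.float64(71.0), np.float64(13.0)), (406, np.float64(526.0), np.float64(72.0), np.float64(12.0)), (418, np.float64(532.0), np.float64(74.0), np.float64(21.0))]
200 [(250, np.float64(420.0), np.float64(18.0), np.float64(1.0)), (262, np.float64(429.0), np.float64(20.0), np.float64(1.0)), (274, np.float64(438.0), np.float64(21.0
[... 2939 characters left out ...]
64(53.0)), (310, np.float64(471.0), np.float64(-13.0), np.float64(53.0)), (322, np.float64(479.0), np.float64(-12.0), np.float64(53.0)), (334, np.float64(486.0), np.float64(-11.0), np.float64(53.0)), (346, np.float64(486.0), np.float64(16.0), np.float64(97.0)), (358, np.float64(488.0), np.float64(27.0), np.float64(115.0)), (370, np.float64(493.0), np.float64(27.0), np.float64(115.0)), (382, np.float64(498.0), np.float64(28.0), np.float64(115.0)), (394, np.float64(534.0), np.float64(-22.0), np.float64(24.0)), (406, np.float64(542.0), np.float64(-19.0), np.float64(26.0)), (418, np.float64(551.0), np.float64(-19.0), np.float64(25.0))]
0.2754260221379674 0.0 [ 0.03893684  0.51017708 -0.95167619]
```

View pics/w3.png

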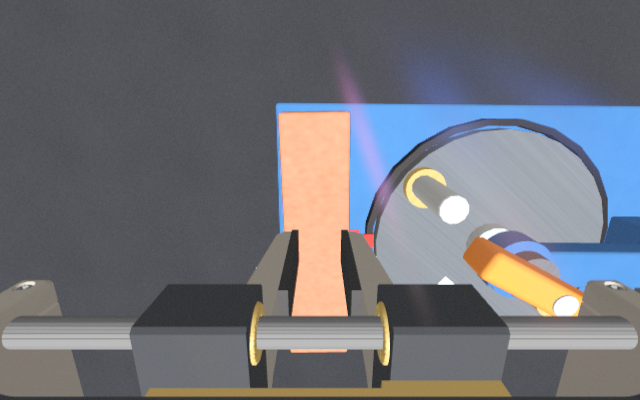

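The prism lies between the fingers in plan, but there is no grip force and the tips seem to end at (290,231), above the prism's top. I'll measure the true tip height.

Run:
```python
from h import *
for n in ('wrist','side'):
    c=cap(n);P=world(c)*1000
    m=(P[...,0]>435)&(P[...,0]<515)&(P[...,1]>-8)&(P[...,1]<32)&(P[...,2]>55)&(P[...,2]<110)
    q=P[m];i=q[:,2].argsort()[:14];print(n,m.sum());print(q[i].round(0).tolist())
    # columns of finger profile
    for a,b in ((440,463),(484,510)):
        s=q[(q[:,0]>a)&(q[:,0]<b)];print(a,np.percentile(s[:,2],[0,2,10]) if len(s) else None)
    if n=='side':
        for y0 in (-8,):
            m2=(P[...,0]>492)&(P[...,0]<512)&(P[...,1]>-5)&(P[...,1]<28)&(P[...,2]>27)&(P[...,2]<70)
            print('right finger low',np.sort(P[m2][:,2])[:10].round(0),m2.sum())
```

```text
wrist 3174
[[459.0, 22.0, 57.0], [486.0, 26.0, 57.0], [485.0, 26.0, 57.0], [459.0, 22.0, 58.0], [452.0, 20.0, 58.0], [487.0, 26.0, 58.0], [493.0, 26.0, 58.0], [488.0, 26.0, 58.0], [490.0, 26.0, 58.0], [460.0, 23.0, 58.0], [488.0, 27.0, 58.0], [454.0, 21.0, 58.0], [452.0, 21.0, 58.0], [485.0, 26.0, 58.0]]
440 [56.96489933 60.54471576 67.46075104]
484 [57.04193341 60.43389663 67.48279366]
side 197
[[480.0, 30.0, 55.0], [478.0, -4.0, 56.0], [454.0, 4.0, 56.0], [470.0, 1.0, 56.0], [457.0, 3.0, 57.0], [492.0, 9.0, 57.0], [459.0, 0.0, 59.0], [488.0, 6.0, 60.0], [486.0, 6.0, 60.0], [495.0, 8.0, 61.0], [486.0, 18.0, 61.0], [492.0, 8.0, 61.0], [459.0, 2.0, 61.0], [483.0, 21.0, 62.0]]
440 [56.20399444 58.40066834 65.44675067]
484 [56.61094261 60.37711894 65.1945254 ]
right finger low [57. 61. 64. 65. 67. 68. 69.] 7
```

Both cameras put the real fingertips at z≈57 mm while the reported TCP z is 30 mm, so the tips are about 27 mm above the reported point. I'll apply that offset: open, go down and regrip.

send_rows(translation=[[-2, 0, 0], [-2, 0, 0], [-2, 0, 0], [-2, 0, 0], [-2, 0, -8], [-2, 0, -16], [-2, 0, -22], [-2, 0, -27], [-2, 0, -28], [-2, 0, -28]], rot=[[0, 0, 0], [0, 0, 0], [0, 0, 0], [0, 0, 0], [0, 0, 0], [0, 0, 0], [0, 0, 0], [0, 0, 0], [0, 0, 0], [0, 0, 0]], claw=[51, 51, 51, 51, 51, 51, 51, 51, 51, 51])

```text
time_s: 5.4
tool_pos: [0.4716, 0.0127, 0.0019]
tcp_rot: [0.0, 0.659, 0.752, 0.0]
ft_force: [-0.1, 0.4, 0.6]
width: 0.555
finger_force: 0.0
```

send_rows(translation=[[0, 0, 0], [0, 0, 0], [0, 0, 0], [0, 0, 0], [0, 0, 0], [0, 0, 0], [0, 0, 0], [0, 0, 0], [0, 0, 0], [0, 0, 0]], rot=[[0, 0, 0], [0, 0, 0], [0, 0, 0], [0, 0, 0], [0, 0, 0], [0, 0, 0], [0, 0, 0], [0, 0, 0], [0, 0, 0], [0, 0, 0]], claw=[32, 32, 32, 32, 32, 32, 32, 32, 32, 32], force=35)

```text
time_s: 6.65
tool_pos: [0.4718, 0.0127, 0.0022]
tcp_rot: [0.0, 0.659, 0.752, 0.0]
ft_force: [-1.5, -0.2, 4.8]
width: 0.429
finger_force: 34.9
```

send_rows(translation=[[0, 0, 5], [0, 0, 15], [0, 0, 35], [0, 0, 60], [0, 0, 80], [2, 15, 90], [8, 50, 90], [15, 90, 90], [22, 130, 90], [28, 170, 90]], rot=[[0, 0, 0], [0, 0, 0], [0, 0, 0], [0, 0, 0], [0, 0, 0], [0, 0, 0], [0, 0, -1], [0, 0, -2], [0, 0, -3], [0, 0, -4]], claw=[32, 32, 32, 32, 32, 32, 32, 32, 32, 32])

```text
time_s: 7.9
tool_pos: [0.4986, 0.185, 0.0911]
tcp_rot: [-0.001, 0.685, 0.729, -0.001]
ft_force: [0.3, -0.3, -5.8]
width: 0.433
finger_force: 34.9
```

send_rows(translation=[[6, 40, 0], [12, 80, 0], [18, 115, 0], [22, 138, 0], [24, 148, 0], [24, 148, 0], [24, 148, -20], [24, 148, -40], [24, 148, -60], [24, 148, -70]], rot=[[0, 0, -1], [0, 0, -1], [0, 0, -1], [0, 0, -1], [0, 0, -1], [0, 0, -1], [0, 0, -1], [0, 0, -1], [0, 0, -1], [0, 0, -1]], claw=[32, 32, 32, 32, 32, 32, 32, 32, 32, 32])

```text
time_s: 9.15
tool_pos: [0.522, 0.3298, 0.0192]
tcp_rot: [-0.001, 0.691, 0.723, -0.002]
ft_force: [0.3, 0.1, -5.9]
width: 0.433
finger_force: 34.9
```

Run:
```python
from h import *
o=robot.get_obs();print(o['time_s'],o['tool_pos'],o['width'],o['finger_force'],o['ft_force'])
c=cap('top');P=world(c)*1000
cv2.imwrite('pics/t4.png',cv2.resize(np.hstack([c['img'][140:270,190:300],c['img'][110:240,310:410]])[:,:,::-1],None,fx=3,fy=3))
```

```text
9.15 [0.52198339 0.32982555 0.01915935] 0.4329594949957336 34.92342174053192 [ 0.32963444  0.12528264 -5.94949705]
```

View pics/t4.png

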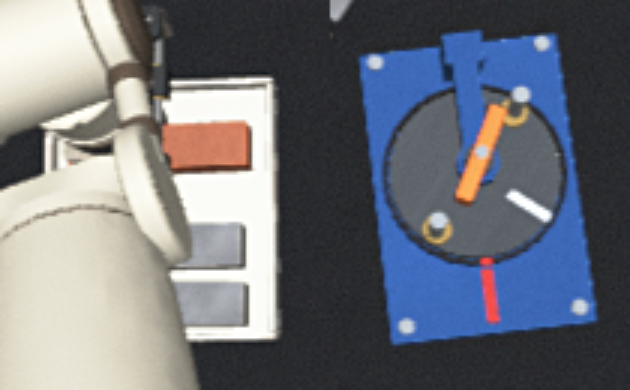

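The prism is held over the tray's free part, with its right end at (210,145) in the crop. Its bottom is about 24 mm above the floor, so I'll lower it gently and release.

send_rows(translation=[[0, 0, -8], [0, 0, -14], [0, 0, -19], [0, 0, -22], [0, 0, -23], [0, 0, -23.5], [0, 0, -24], [0, 0, -24], [0, 0, -24], [0, 0, -24]], rot=[[0, 0, 0], [0, 0, 0], [0, 0, 0], [0, 0, 0], [0, 0, 0], [0, 0, 0], [0, 0, 0], [0, 0, 0], [0, 0, 0], [0, 0, 0]], claw=[32, 32, 32, 32, 32, 32, 32, 32, 32, 32])

```text
time_s: 10.45
tool_pos: [0.5236, 0.3308, -0.002]
tcp_rot: [0.0, 0.691, 0.723, 0.0]
ft_force: [-0.5, 0.8, -6.7]
width: 0.431
finger_force: 34.9
```

send_rows(translation=[[0, 0, -1], [0, 0, -1.5], [0, 0, -2], [0, 0, -2.5], [0, 0, -3], [0, 0, -3], [0, 0, -3], [0, 0, -3], [0, 0, -3], [0, 0, -3]], rot=[[0, 0, 0], [0, 0, 0], [0, 0, 0], [0, 0, 0], [0, 0, 0], [0, 0, 0], [0, 0, 0], [0, 0, 0], [0, 0, 0], [0, 0, 0]], claw=[32, 32, 32, 32, 32, 32, 32, 32, 32, 32])

```text
time_s: 11.7
tool_pos: [0.5236, 0.3308, -0.0048]
tcp_rot: [0.0, 0.691, 0.723, -0.0]
ft_force: [-3.5, -0.8, 1.4]
width: 0.429
finger_force: 34.9
```

send_rows(translation=[[0, 0, 0], [0, 0, 0], [0, 0, 0], [0, 0, 0], [0, 0, 10], [0, 0, 35], [0, 0, 70], [0, 0, 110], [4, -20, 135], [10, -50, 140]], rot=[[0, 0, 0], [0, 0, 0], [0, 0, 0], [0, 0, 0], [0, 0, 0], [0, 0, 0], [0, 0, 0], [0, 0, 0], [0, 0, 7], [0, 0, 16]], claw=[58, 58, 58, 58, 58, 58, 58, 58, 50, 40])

```text
time_s: 12.95
tool_pos: [0.5353, 0.2814, 0.1386]
tcp_rot: [0.002, 0.581, 0.814, 0.002]
ft_force: [-0.3, 0.5, -0.7]
width: 0.46
finger_force: 0.0
```

send_rows(translation=[[10, -50, 0], [20, -95, 0], [30, -140, 0], [40, -185, 0], [50, -225, 0], [58, -255, 0], [60, -265, 0], [60, -265, 0], [60, -265, 0], [60, -265, 0]], rot=[[0, 0, 9], [0, 0, 18], [0, 0, 27], [0, 0, 36], [0, 0, 45], [0, 0, 53], [0, 0, 53], [0, 0, 53], [0, 0, 53], [0, 0, 53]], claw=[40, 40, 40, 40, 40, 40, 40, 40, 40, 40])

```text
time_s: 14.2
tool_pos: [0.5933, 0.0169, 0.1349]
tcp_rot: [-0.0, 0.16, 0.987, 0.0]
ft_force: [-0.5, 0.9, -0.1]
width: 0.437
finger_force: 0.0
```

Run:
```python
from h import *
o=robot.get_obs();print(o['time_s'],o['tool_pos'],o['tcp_rot'],o['width'],o['joint_pos'])
c=cap('wrist');P=world(c)*1000;im=c['img'].astype(int);R,G,B=im[...,0],im[...,1],im[...,2]
t=cap('top')['img'][140:270,190:410]
cv2.imwrite('pics/w5.png',np.vstack([cv2.resize(c['img'],(480,300)),cv2.resize(t,(480,290))])[:,:,::-1])
m=(P[...,2]>92)&(P[...,2]<102)&(abs(P[...,0]-594)<60)&(abs(P[...,1]-16)<60)&(R>G*1.25)&(G>B*1.3)
q=P[m][:,:2].astype('float32');print(len(q),cv2.minAreaRect(q),q.mean(0))
```

```text
14.2 [0.59330593 0.01688825 0.13492348] [-7.33731052e-05  1.59751176e-01  9.87157307e-01  9.17347338e-05] 0.43691606549266127 [-1.75058013e-01  2.48435677e-01  1.59792157e+00  1.88404939e-04
  1.29538482e+00 -1.42502841e+00]
1862 ((593.3272705078125, 16.531599044799805), (15.849782943725586, 89.44615936279297), 69.19049072265625) [590.2812   17.54949]
```

View pics/w5.png

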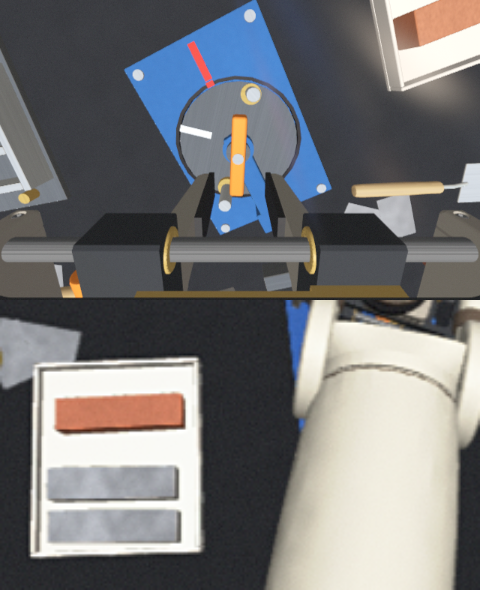

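The wrist view shows the handle at (238,158) between the open fingers. The prism lies flat in the tray's free part, at (120,412) in the lower picture.

send_rows(translation=[[0, 0, -30], [0, 0, -60], [0, 0, -80], [0, 0, -90], [0, 0, -94], [0, 0, -94], [0, 0, -94], [0, 0, -94], [0, 0, -94], [0, 0, -94]], rot=[[0, 0, -2.4], [0, 0, -2.4], [0, 0, -2.4], [0, 0, -2.4], [0, 0, -2.4], [0, 0, -2.4], [0, 0, -2.4], [0, 0, -2.4], [0, 0, -2.4], [0, 0, -2.4]], claw=[40, 40, 40, 40, 40, 40, 8, 8, 8, 8], force=45)

```text
time_s: 15.55
tool_pos: [0.594, 0.0147, 0.0418]
tcp_rot: [0.001, 0.181, 0.984, -0.001]
ft_force: [-1.3, -4.3, 5.3]
width: 0.279
finger_force: 45.0
```

send_rows(translation=[[0, 0, 0], [0, 0, 0], [0, 0, 0.5], [0, 0, 1], [0, 0, 1.7], [0, 0, 2.3], [0, 0, 3], [0, 0, 3.6], [0, 0, 4.2], [0, 0, 4.7]], rot=[[0, 0, 0], [0, 0, 2], [0, 0, 8], [0, 0, 16], [0, 0, 25], [0, 0, 34], [0, 0, 43], [0, 0, 52], [0, 0, 60], [0, 0, 68]], claw=[8, 8, 8, 8, 8, 8, 8, 8, 8, 8])

```text
time_s: 16.8
tool_pos: [0.594, 0.0147, 0.0464]
tcp_rot: [0.0, -0.402, 0.916, -0.001]
ft_force: [-2.0, -5.4, 3.9]
width: 0.277
finger_force: 45.0
```

```bash
cat > hm.py <<'E'
from h import *
def handle(lo=90,hi=110):
    c=cap('wrist');P=world(c)*1000;im=c['img'].astype(int);R,G,B=im[...,0],im[...,1],im[...,2]
    m=(P[...,2]>60)&(P[...,2]<hi)&(abs(P[...,0]-594)<60)&(abs(P[...,1]-16)<60)&(R>G*1.25)&(G>B*1.3)
    print('z',np.percentile(P[m][:,2],[5,50,95]))
    m&=P[...,2]>np.percentile(P[m][:,2],90)-5
    q=P[m][:,:2].astype('float32');print(len(q),cv2.minAreaRect(q),q.mean(0));return c
E
python3 - <<'E'
from hm import *
c=handle();cv2.imwrite('pics/w6.png',c['img'][:,:,::-1])
E
```

```text
z [ 87.33711925 100.03435576 101.66576755]
830 ((588.4786376953125, 10.538410186767578), (75.50377655029297, 15.979482650756836), 45.94602966308594) [583.6901      6.2983174]
```

View pics/w6.png

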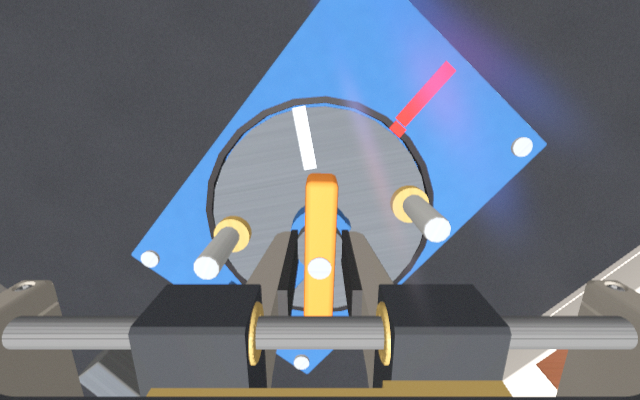

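The handle bar at (320,245) has turned with the gripper to about 1.2 rad. I'll add a few degrees, release, and go to stud_a.

send_rows(translation=[[0, 0, 0.4], [0, 0, 0.7], [0, 0, 0.7], [0, 0, 0.7], [0, 0, 0.7], [0, 0, 10], [0, 0, 35], [0, 0, 60], [0, 0, 75], [0, 0, 80]], rot=[[0, 0, 5], [0, 0, 10], [0, 0, 10], [0, 0, 10], [0, 0, 10], [0, 0, 10], [0, 0, 10], [0, 0, 10], [0, 0, 10], [0, 0, 6]], claw=[8, 8, 8, 40, 40, 40, 40, 40, 40, 40])

```text
time_s: 18.1
tool_pos: [0.5943, 0.0158, 0.1271]
tcp_rot: [0.001, -0.447, 0.895, -0.001]
ft_force: [0.8, 0.4, -0.3]
width: 0.433
finger_force: 0.0
```

send_rows(translation=[[-6, 4, 0], [-12, 8, 0], [-18, 12, 0], [-24, 16, 0], [-30, 20, 0], [-36, 24, 0], [-42, 28, 0], [-48, 32, 0], [-54, 36, 0], [-57, 38, 0]], rot=[[0, 0, -9], [0, 0, -18], [0, 0, -27], [0, 0, -36], [0, 0, -45], [0, 0, -54], [0, 0, -63], [0, 0, -72], [0, 0, -80], [0, 0, -86]], claw=[40, 40, 40, 40, 40, 40, 40, 40, 40, 40])

```text
time_s: 19.35
tool_pos: [0.536, 0.0542, 0.1255]
tcp_rot: [-0.0, 0.284, 0.959, 0.0]
ft_force: [-0.0, 0.5, -0.1]
width: 0.438
finger_force: 0.0
```

```bash
cat >> hm.py <<'E'
def plate(c,o=(593.5,16.3)):
    im=c['img'].astype(int);R,G,B=im[...,0],im[...,1],im[...,2];K,T=c['camera_matrix'],c['T'];P=world(c)*1000
    v,u=np.mgrid[:400,:640];X=planexy(K,T,u,v,.024);r=np.hypot(X[...,0]-o[0],X[...,1]-o[1])
    low=(P[...,2]<32)&(P[...,2]>12)
    m=low&(R>170)&(G>170)&(B>160)&(r<83)&(r>25)
    n,l,s,_=cv2.connectedComponentsWithStats(m.astype('uint8'));k=1+s[1:,4].argmax();q=X[l==k]
    d=q.mean(0)-o;w=cv2.fitLine(q.astype('float32'),cv2.DIST_L2,0,.01,.01).ravel()
    print('index',len(q),'mean',q.mean(0).round(1),'radial ang',np.degrees(np.arctan2(d[1],d[0])).round(2),'line',np.degrees(np.arctan2(w[1],w[0])).round(2),'rim',q[np.hypot(*(q-o).T).argsort()[-15:]].mean(0).round(1))
    m=low&(R>150)&(G<90)&(B<100)&(r>78)&(r<150)
    if m.sum()>5:
        q=planexy(K,T,u[m],v[m],.013);d=q.mean(0)-o;w=cv2.fitLine(q.astype('float32'),cv2.DIST_L2,0,.01,.01).ravel()
        print('stripe',len(q),'mean',q.mean(0).round(1),'radial',np.degrees(np.arctan2(d[1],d[0])).round(2),'line',np.degrees(np.arctan2(w[1],w[0])).round(2))
    for n,cx in (('studs',0),):
        m=(P[...,2]>76)&(P[...,2]<86)&(abs(R-B)<40)&(R>110);rr=np.hypot(P[...,0]-o[0],P[...,1]-o[1]);m&=(rr>50)&(rr<85)
        k,l,s,ce=cv2.connectedComponentsWithStats(m.astype('uint8'))
        for i in range(1,k):
            if s[i,4]>20:
                p=planexy(K,T,np.array([ce[i,0]]),np.array([ce[i,1]]),.08)[0];print('stud',s[i,4],p.round(1),np.degrees(np.arctan2(p[1]-o[1],p[0]-o[0])).round(2))
E
python3 - <<'E'
from hm import *
o=robot.get_obs();print(o['time_s'],o['tool_pos'],o['tcp_rot'],o['width'])
c=handle();plate(c);plate(cap('top'));plate(cap('side'))
E
```

```text
19.35 [0.53601768 0.05417204 0.12550487] [-3.18568769e-04  2.84244530e-01  9.58751761e-01  7.36631375e-05] 0.43761228525284024
z [ 84.55789383 100.9949958  102.77853911]
1334 ((594.66796875, 18.46987533569336), (69.33737182617188, 16.85871124267578), 55.998191833496094) [593.0226    19.070297]
index 53 mean [552.3 -48.6] radial ang -122.39 line -69.37 rim [551.6 -51.3]
stripe 457 mean [483.9   2.3] radial -172.72 line 5.22
stud 267 [536.   53.1] 147.38
stud 39 [655.3 -22.5] -32.11
index 22 mean [567.2 -27.8] radial ang -120.79 line 60.01 rim [565.8 -30.1]
stud 25 [536.5  52.4] 147.62
index 43 mean [561.6 -33.3] radial ang -122.74 line 56.55 rim [553.2 -45.6]
stripe 31 mean [488.6   5.8] radial -174.26 line 16.09
```

The plate hasn't moved (stud_a at 147.4°), and the handle is at about 1.38 rad. The stud needs to reach about 97.2°. I'll grip stud_a and swing it along the arc.

send_rows(translation=[[0, -1, -30], [0, -1, -65], [0, -1, -92], [0, -1, -105], [0, -1, -107], [0, -1, -107], [0, -1, -107], [0, -1, -107], [0, -1, -107], [0, -1, -107]], rot=[[0, 0, 0.4], [0, 0, 0.4], [0, 0, 0.4], [0, 0, 0.4], [0, 0, 0.4], [0, 0, 0.4], [0, 0, 0.4], [0, 0, 0.4], [0, 0, 0.4], [0, 0, 0.4]], claw=[36, 36, 36, 36, 36, 30, 20, 10, 8, 8], force=15)

```text
time_s: 20.75
tool_pos: [0.5373, 0.0525, 0.0196]
tcp_rot: [0.001, 0.279, 0.96, -0.0]
ft_force: [-1.4, -0.6, 5.4]
width: 0.171
finger_force: 15.0
```

send_rows(translation=[[2, 3.2, 0], [4.9, 6.7, 0], [10.6, 12.8, 0], [16.9, 18.1, 0], [23.9, 22.6, 0], [31.4, 26.3, 0], [39.2, 29, 0], [45, 30.3, 0], [48.8, 30.9, 0], [48.8, 30.9, 0]], rot=[[0, 0, -3.3], [0, 0, -7], [0, 0, -14], [0, 0, -21], [0, 0, -28], [0, 0, -35], [0, 0, -42], [0, 0, -47], [0, 0, -50.2], [0, 0, -50.2]], claw=[8, 8, 8, 8, 8, 8, 8, 8, 8, 8])

```text
time_s: 22.0
tool_pos: [0.5865, 0.0836, 0.0196]
tcp_rot: [0.001, 0.66, 0.751, 0.001]
ft_force: [0.5, 0.1, 5.4]
width: 0.173
finger_force: 15.0
```

Run:
```python
from hm import *
o=robot.get_obs();print(o['time_s'],o['tool_pos'],o['tcp_rot'],o['width'],o['ft_force'])
c=cap('wrist','w7.png')
for n in (c,cap('side')):
  try: plate(n)
  except Exception as e: print(e)
```

```text
22.0 [0.58647255 0.0836041  0.01962049] [8.04971674e-04 6.60229281e-01 7.51063441e-01 5.97057049e-04] 0.17275643851978734 [0.47885026 0.1220321  5.42703816]
index 37 mean [591.   44.4] radial ang 95.07 line 2.74 rim [590.7  46.1]
stripe 165 mean [465.7   0.7] radial -173.05 line 13.31
stud 204 [568.   92.3] 108.53
stud 198 [602.5  96.7] 83.61
stud 764 [586.2  86.3] 95.92
index 41 mean [535.4  11.6] radial ang -175.35 line 7.58 rim [521.7  10.2]
stripe 34 mean [485.9   4.9] radial -173.97 line 14.0
stud 22 [601.2 -52.7] -83.64
```

View pics/w7.png

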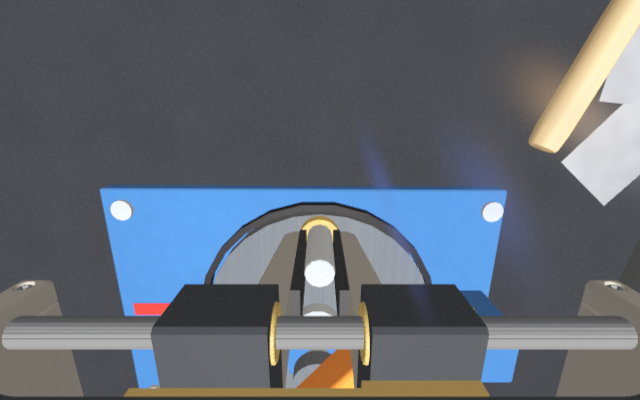

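send_rows(translation=[[0, 0, 0], [0, 0, 0], [0, 0, 0], [0, 0, 15], [0, 0, 50], [0, 0, 100], [-10, -15, 140], [-25, -35, 165], [-40, -55, 175], [-46, -64, 175]], rot=[[0, 0, 0], [0, 0, 0], [0, 0, 0], [0, 0, 0], [0, 0, 0], [0, 0, 0], [0, 0, 0], [0, 0, 0], [0, 0, 0], [0, 0, 0]], claw=[36, 36, 36, 36, 36, 36, 36, 36, 36, 36])

```text
time_s: 23.35
tool_pos: [0.5398, 0.0188, 0.1956]
tcp_rot: [0.001, 0.661, 0.751, 0.001]
ft_force: [0.4, -0.7, 0.7]
width: 0.392
finger_force: 0.0
```

Run:
```python
from hm import *
o=robot.get_obs();print(o['time_s'],o['tool_pos'],o['tcp_rot'],o['width'],o['ft_force'])
c=cap('wrist');cv2.imwrite('pics/w8.png',cv2.resize(c['img'][80:250,200:480],None,fx=2.5,fy=2.5,interpolation=cv2.INTER_CUBIC)[:,:,::-1])
for n in (c,cap('side')):
  try: plate(n)
  except Exception as e: print(e)
```

```text
23.35 [0.53975165 0.01884652 0.19562261] [0.00144707 0.6605077  0.75081735 0.00089365] 0.3918525271733375 [ 0.36123334 -0.74848038  0.73878976]
index 328 mean [536.5  10.2] radial ang -173.89 line 7.13 rim [515.3   7.7]
stud 200 [586.   85.5] 96.14
index 41 mean [535.4  11.6] radial ang -175.35 line 7.58 rim [521.7  10.2]
stripe 31 mean [488.8   5.6] radial -174.15 line 16.28
stud 21 [601.4 -52.1] -83.38
```

View pics/w8.png

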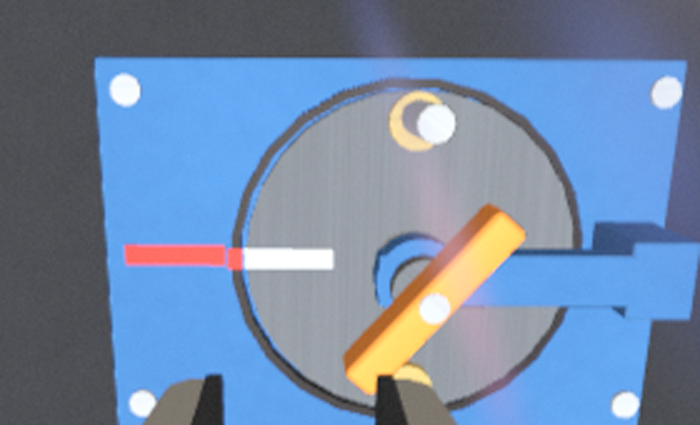

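The crop shows the red stripe and pointer at (236,258) and the white index at (245,258) to (332,260), all in one line. The index is at 7.1° and the jig at 7.2°. Now I'll regrip the handle at bar angle 56° and tighten.

send_rows(translation=[[10, 0, 0], [20, -1, 0], [35, -2, 0], [48, -3, 0], [54, -3, -10], [54, -3, -50], [54, -3, -100], [54, -3, -132], [54, -3, -143], [54, -3, -144]], rot=[[0, 0, -9], [0, 0, -18], [0, 0, -27], [0, 0, -36], [0, 0, -41], [0, 0, -41], [0, 0, -41], [0, 0, -41], [0, 0, -41], [0, 0, -41]], claw=[40, 40, 40, 40, 40, 40, 40, 40, 40, 40])

```text
time_s: 24.7
tool_pos: [0.5933, 0.0171, 0.0492]
tcp_rot: [-0.0, 0.881, 0.472, -0.0]
ft_force: [0.7, 0.4, 1.0]
width: 0.436
finger_force: 0.0
```

send_rows(translation=[[0, 0, 0], [0, 0, 0], [0, 0, 0], [0, 0, 0], [0, 0, 0], [0, 0, 0], [0, 0, 0], [0, 0, 0], [0, 0, 0], [0, 0, 0]], rot=[[0, 0, 0], [0, 0, 0], [0, 0, 0], [0, 0, 0], [0, 0, 0], [0, 0, 0], [0, 0, 0], [0, 0, 0], [0, 0, 0], [0, 0, 0]], claw=[30, 20, 8, 8, 8, 8, 8, 8, 8, 8], force=45)

```text
time_s: 25.95
tool_pos: [0.5953, 0.0164, 0.0522]
tcp_rot: [0.001, 0.882, 0.472, 0.002]
ft_force: [0.6, 0.3, 5.7]
width: 0.172
finger_force: 46.4
```

send_rows(translation=[[0, 0, -0.4], [0, 0, -1], [0, 0, -1.7], [0, 0, -2.3], [0, 0, -2.9], [0, 0, -3.5], [0, 0, -4.1], [0, 0, -4.6], [0, 0, -5], [0, 0, -5.3]], rot=[[0, 0, -6], [0, 0, -15], [0, 0, -24], [0, 0, -33], [0, 0, -42], [0, 0, -51], [0, 0, -59], [0, 0, -66], [0, 0, -72], [0, 0, -76]], claw=[8, 8, 8, 8, 8, 8, 8, 8, 8, 8])

```text
time_s: 27.2
tool_pos: [0.5961, 0.0139, 0.047]
tcp_rot: [0.002, 0.985, -0.171, 0.003]
ft_force: [2.1, -7.8, 3.6]
width: 0.171
finger_force: 47.9
```

send_rows(translation=[[0, 0, -0.1], [0, 0, -0.2], [0, 0, -0.3], [0, 0, -0.3], [0, 0, -0.3], [0, 0, -0.3], [0, 0, -0.3], [0, 0, -0.3], [0, 0, -0.3], [0, 0, -0.3]], rot=[[0, 0, -1], [0, 0, -2], [0, 0, -3], [0, 0, -4], [0, 0, -5], [0, 0, -6], [0, 0, -7], [0, 0, -8], [0, 0, -8], [0, 0, -8]], claw=[8, 8, 8, 8, 8, 8, 8, 8, 8, 8])

```text
time_s: 28.45
tool_pos: [0.5961, 0.0137, 0.0467]
tcp_rot: [0.002, 0.971, -0.237, 0.004]
ft_force: [1.0, -7.8, 3.4]
width: 0.179
finger_force: 50.2
```

Run:
```python
from hm import *
o=robot.get_obs();print(o['time_s'],o['tool_pos'],o['tcp_rot'],o['width'],o['ft_force'],o['torque'],2*np.degrees(np.arctan2(o['tcp_rot'][2],o['tcp_rot'][1]))-90)
```

```text
28.45 [0.59606416 0.01372965 0.04672593] [ 0.00210002  0.9714666  -0.23714103  0.00351798] 0.17933275585058292 [ 1.02904015 -7.83018411  3.41296908] [-1.22455058 -0.00153043  1.22852215] -117.43596002985169
```

Yaw is −117.4° against a stop at about −113.3°, and the twist moment of 1.2 N m shows it is at the stop. I'll release and check.

send_rows(translation=[[0, 0, 0], [0, 0, 0], [0, 0, 0], [0, 0, 0], [0, 0, 0], [0, 0, 15], [0, 0, 50], [0, 0, 100], [-10, 0, 135], [-20, 0, 150]], rot=[[0, 0, 3], [0, 0, 3], [0, 0, 3], [0, 0, 3], [0, 0, 3], [0, 0, 3], [0, 0, 3], [0, 0, 3], [0, 0, 12], [0, 0, 21]], claw=[8, 8, 38, 38, 38, 38, 38, 38, 38, 38])

```text
time_s: 29.7
tool_pos: [0.5743, 0.0164, 0.1978]
tcp_rot: [0.0, 0.998, -0.055, 0.002]
ft_force: [0.7, 1.3, -0.5]
width: 0.415
finger_force: 0.0
```

send_rows(translation=[[-10, 0, 0], [-20, 0, 0], [-30, 0, 0], [-36, 3, 0], [-36, 3, 0], [-36, 3, 0], [-36, 3, 0], [-36, 3, 0], [-36, 3, 0], [-36, 3, 0]], rot=[[0, 0, 10], [0, 0, 20], [0, 0, 30], [0, 0, 40], [0, 0, 50], [0, 0, 60], [0, 0, 70], [0, 0, 80], [0, 0, 90], [0, 0, 100]], claw=[38, 38, 38, 38, 38, 38, 38, 38, 38, 38])

```text
time_s: 30.95
tool_pos: [0.5371, 0.0196, 0.1947]
tcp_rot: [0.0, 0.684, 0.73, -0.0]
ft_force: [-0.4, 0.9, 0.4]
width: 0.41
finger_force: 0.0
```

Run:
```python
from hm import *
o=robot.get_obs();print(o['time_s'],o['tool_pos'],o['tcp_rot'])
c=handle();plate(c);plate(cap('side'))
P=world(cap('top'))*1000
m=(P[...,0]>490)&(P[...,0]<560)&(P[...,1]>230)&(P[...,1]<430)&(P[...,2]>36)&(P[...,2]<60)
q=P[m];print('prism',len(q),cv2.minAreaRect(q[:,:2].astype('float32')),np.percentile(q[:,2],[10,50,90]))
```

```text
30.95 [0.53712119 0.01963238 0.19470266] [ 1.08682949e-04  6.83893102e-01  7.29582217e-01 -4.13381623e-05]
z [82.61693331 94.75463359 96.6401224 ]
282 ((593.5887451171875, 17.26971435546875), (15.790046691894531, 88.9390640258789), 66.50655364990234) [591.4973    22.031897]
index 302 mean [534.8   9.7] radial ang -173.55 line 6.02 rim [515.4   7.4]
stud 205 [586.1  85.6] 96.08
index 40 mean [535.3  11.7] radial ang -175.49 line 7.58 rim [521.7  10.2]
stripe 26 mean [489.4   5.5] radial -174.1 line 16.29
stud 22 [601.2 -52.5] -83.58
prism 861 ((523.6964721679688, 328.1572265625), (41.081478118896484, 159.16476440429688), 3.302971363067627) [42.64793433 45.17345911 47.42576756]
```

```bash
python3 -c "
from rig import robot
print(robot.finish_job())"
```

```text
the job is handed in; nothing more can be done
None
```

I handed the job in at about 31 s: the reddish prism lies flat in the tray's free part, the index is within about 1° of the pointer, and the clamp, opened to about 1.4 rad (80°), is tight at its stop. I viewed 11 pictures, one over the limit of 10.

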